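# Unplug a module and lay it on the sloped inspection rest

### The arm

A 6-joint arm with a two-finger parallel gripper is mounted at the origin on a cart in front of the work surface, level with it; the furniture and walls round the work are solid. World frame = base frame: x ahead of the robot, y to its left, z up, the work surface at z = 0. Lengths are in m, angles in rad, forces in N, time in s.
With the tool pointing down it reaches from about 0.375 to 0.9 m from the base axis. Payload 3.1 kg.
Tool frame: the origin (TCP) lies midway between the tips of the shut fingers; the grasp point (between the pads) lies 19 mm behind it; z points along the fingers, y is the line along which they close (so a half turn about z gives the same grasp; the last joint's range is limited). The gripper opens to 87 mm and grips with 3 to 60 N. Pads are 19 mm wide; open, the fingers measure 117 mm over their backs; the gripper's body (75 mm by 190 mm) begins 51 mm behind the grasp point.
Start: joints at [1.127, 0.527, 1.433, -0, 1.181, -0.178], TCP at [0.164, 0.603, 0.223] pointing down, gripper open.
Joint ranges: [-3.08, 3.08], [-0.75, 2.2], [0.22, 2.44], [-1.43, 4.57], [0, 2.65], [-2.85, 2.85]. Speed limits (rad/s): [2.79, 2.79, 3.14, 3.14, 3.14, 3.14].

### API

Orientations are given as a unit quaternion [x, y, z, w].
In Python, from rig import robot gives the robot as it stands. The module is installed in compiled form; this text tells all that it offers.
- The arm moves only by the tool play_rows, never from a script. Its arguments are lists of equal length, an entry for each row: "gripper": the closure, from -1 (fully open) to 1 (shut); "delta_pos": the shift along the tool's x, y, z in cm, a list of three; "turn": the turn, a rotation vector about the tool's x, y, z in rad, a list of three. A call has 1 to 12 rows; each row is the pose to reach, as a shift and turn from the pose commanded when the call began, along the tool's axes at that moment; what a row does not reach only later rows make up. A row lasts 1/8 s, in which the tool goes at most 62.5 mm and 10.7 degrees, less where a joint would pass 70% of its speed; a pose out of reach is approached as far as the arm can. A call with a gripper value outside its range is refused whole. The fingers move at their own pace and stop on an object; "squeeze" is the grip in N (left out, the last holds). Time passes only in rows, so rows that repeat a pose let the fingers close. It gives the time, the measured TCP pose, the force, the opening and the grip force at its end, in the units of the state.
- robot.get_obs(): the state, without advancing time (a new reading comes with each control period).
- robot.camera(name): name is "side" or "top"; returns a dict with "color" (480x640x3 uint8, red, green, blue), "vfov" (degrees; the focal length in pixels is half the picture's height over the tangent of half this angle, whatever the lens; pixels are square), "cx", "cy" (the principal point, pixels), "R" (3x3) and "t" (3): a world point X has camera coordinates R X + t. Camera axes: x right, y down, z forward; pixel columns grow to the right and rows downward; lengths in m; the calibration is good to about 2 mm. A picture is of the moment at which its call begins. There is no depth.
- robot.hand_in(): hands the job in; it is judged then, once.
The state is a dict: "time": time; "q": joint angles; "joint_velocities": joint speeds; "joint_torque": joint torques, N m; "position": TCP position; "tool_rot": TCP orientation; "ft_force": force on the tool from outside, world axes, zero at the start; "moment": the same for the moment, N m; "grip_width": finger opening in m; "grip_force": force on a finger pad.
Only numpy, scipy, OpenCV 4.12 (cv2) and the standard library are available. Lean on these libraries where they do the work, as an engineer would, in place of code of your own. Each camera call takes 0.05 s, during which the arm holds its last target. There are 200 camera calls.

### The job

Pull the plug-in module straight out of its docking socket, against the sprung catches, and lay it on the narrow sloped inspection rest: metal-plate face up, plug end uppermost, blunt end down against the lip, centred across the rail and in line with it. Lay it down gently, flat on the slope, before you let go, and leave the other things on the bench alone.

Things in the scene. Friction and masses are not known exactly. Their poses are not given: they have to be found in the camera images.
- module: Grey plug-in module: block 110 long (x), 52 wide (y), 26 mm high (z), 0.18-0.33 kg, bare-metal plate on the top face, black plug tongue on the +x end (30 long, 20 wide, 28 over the bumps at its tip, 8 mm thick). Origin: centre of the block's underside; z out of the top face, x toward the plug. Starts plugged into the dock. Can be gripped across its width.
- module_plug (a point): Tip of the module's plug tongue: at (84, 0, 13) mm in the module's frame.
- dock: Docking socket, fixed: steel foot plate (x -78 to 108, y +-45, 6 mm thick), grey plinth (x -55 to 45, 34 mm wide, 30 mm high) under the module, which overhangs it 9 mm a side, and black connector block (x 58 to 102, y +-40, 64 mm high). Origin on the bench; the plugged-in module's origin is at (0, 0, 30) mm, axes the same.
- dock_mouth (a point): Centre of the connector block's mouth, on its -x face: (58, 0, 43) mm in the dock's frame. The plug sits 27 mm deep in it, its bumps held by two sprung balls; pulling it out along the dock's -x takes roughly 6 to 12 N.
- rest: Inspection rest, fixed: a steel foot plate 120 x 100 x 8 mm with a round column 24 mm thick that carries the sloped rail. Origin: on the bench, at the middle of the foot; the rail rises toward +x.
- cradle: Sloped rail on top of the rest, fixed to it: aluminium bar 34 mm wide (y), 10 thick, rising 22 degrees, surface from x -55 to 59 mm, lip 12 mm high and 6 thick across its lower end (inner face at x -55). Origin: on the surface, 110 mm above the bench; x up the slope, z out of the surface. A well-laid module has its origin here and the same axes.
- multimeter: Bystander: orange and black hand-held multimeter, 150 x 69 x 46 mm, lying; origin at the centre of its underside.
- long_nose_pliers: Bystander: long-nose pliers with blue handles, 145 mm long, 12 mm high, lying; origin at the centre of their underside.
- module_case: Bystander, not to be used: a wider grey flanged case without plug, 70 x 110 x 22 mm, lying on the bench; origin at the centre of its underside.
- battery_9v: Bystander: block battery 18 x 31 x 47 mm, standing; origin at the centre of its underside.

How it is judged:
By the outcome, as a careful person would: the job done as asked, in the order asked, and still so for the second after the job is handed in, with the robot touching nothing.
It also fails if it takes over 45 s, if anything falls off the work surface, if the arm or the gripper's body presses on something with over 40 N, if the wrist force passes 120 N, or if a joint passes its speed limit or range.

## Working session

There is one attempt and no reset: what is moved stays moved. The work goes in short steps, Python scripts to look and compute and a tool call to move; the robot and the scene stay as the last step left them, time stands still between calls to the robot, and variables do not carry over. Pictures are saved under pics/ and viewed, at most 12 in all, crops included, and the job is handed in when it is done.

Besides the shell and the picture viewer there is one more tool, called after "Request:" in YAML: its name, and indented under it one key for each argument. play_rows: Moves the arm, as the interface text tells. Its arguments: {"type":"object","properties":{"gripper":{"type":"array","items":{"type":"number"}},"delta_pos":{"type":"array","items":{"type":"array","items":{"type":"number"}}},"turn":{"type":"array","items":{"type":"array","items":{"type":"number"}}},"squeeze":{"type":"number"}},"required":["gripper","delta_pos","turn"]}

```bash
mkdir -p pics; python3 - <<'E'
from rig import robot
import cv2,pickle
o=robot.get_obs();print(o)
d={}
for n in("top","side"):
    c=robot.camera(n);d[n]=c;cv2.imwrite(f"pics/{n}0.png",c["color"][:,:,::-1])
    print(n,c["vfov"],c["cx"],c["cy"],c["R"],c["t"])
pickle.dump(d,open("c0.pkl","wb"))
E
```

```text
{'time': 0.0, 'q': array([ 1.12751370e+00,  5.28517371e-01,  1.43389448e+00, -1.39217926e-05,
        1.18139055e+00, -1.78497622e-01]), 'joint_velocities': array([-0.00107027, -0.00269375,  0.00049354,  0.00029874,  0.00115092,
       -0.00063325]), 'joint_torque': array([-2.76491824e-05, -4.40038741e+01, -1.76595175e+01,  6.33200677e-02,
        5.82181779e-02, -1.58486851e-04]), 'position': array([0.16321894, 0.60255391, 0.22154267]), 'tool_rot': array([ 1.32003375e-01,  9.91248651e-01, -1.05387607e-03, -3.31859171e-04]), 'ft_force': array([-0.19555825, -0.54013922,  0.29070883]), 'moment': array([ 0.02382367,  0.04649583, -0.01643302]), 'grip_force': 0.0, 'grip_width': 0.08708686654918656}
top 47.387862884343974 321.6762740912686 229.6981887297125 [[ 0.09458585 -0.99551096 -0.00338336]
 [-0.97472206 -0.09191857 -0.20363667]
 [ 0.20241154  0.02255899 -0.97904068]] [0.11184376 0.56225568 0.98730993]
side 52.72850115605447 317.41080577791143 240.60493207477785 [[ 0.872957   -0.48735599  0.02074159]
 [-0.18355439 -0.36758571 -0.91169542]
 [ 0.45194454  0.79206369 -0.41034284]] [-0.38391426  0.23201334  0.82696025]
```

View pics/top0.png

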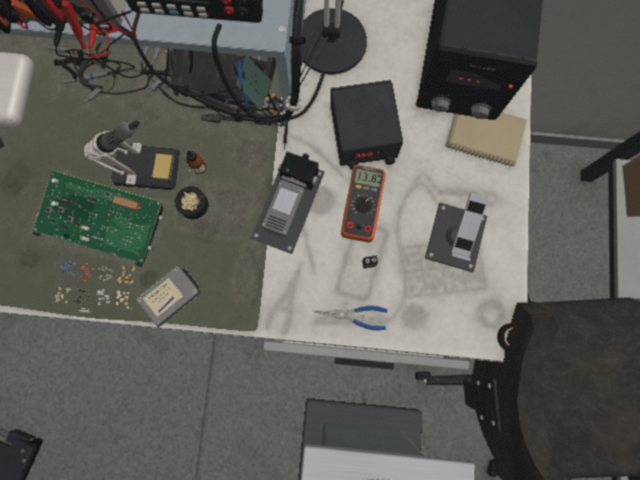

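View pics/side0.png

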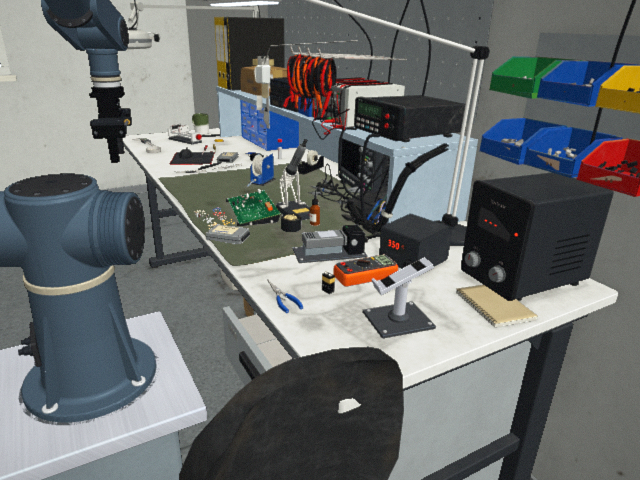

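The top view shows the dock and module around (288,205), the rest around (460,235), the multimeter at (363,203), and the battery at (370,262). The side view shows the dock at (330,243) and the rail running from (376,288) up to (432,263). I'll zoom in on both.

```bash
python3 - <<'E'
import cv2,numpy as np
t=cv2.imread("pics/top0.png");s=cv2.imread("pics/side0.png")
f=lambda im,x,y,w,h,k:cv2.resize(im[y:y+h,x:x+w],(w*k,h*k),interpolation=cv2.INTER_CUBIC)
a=f(t,245,145,80,110,5);b=f(t,420,180,80,110,5)
cv2.imwrite("pics/topz.png",np.hstack([a,b]))
a=f(s,290,215,80,55,5);b=f(s,360,250,80,90,5)
cv2.imwrite("pics/sidez.png",np.hstack([np.vstack([a,np.zeros((175,400,3),np.uint8)]),b]))
E
```

```text
(no output)
```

View pics/topz.png

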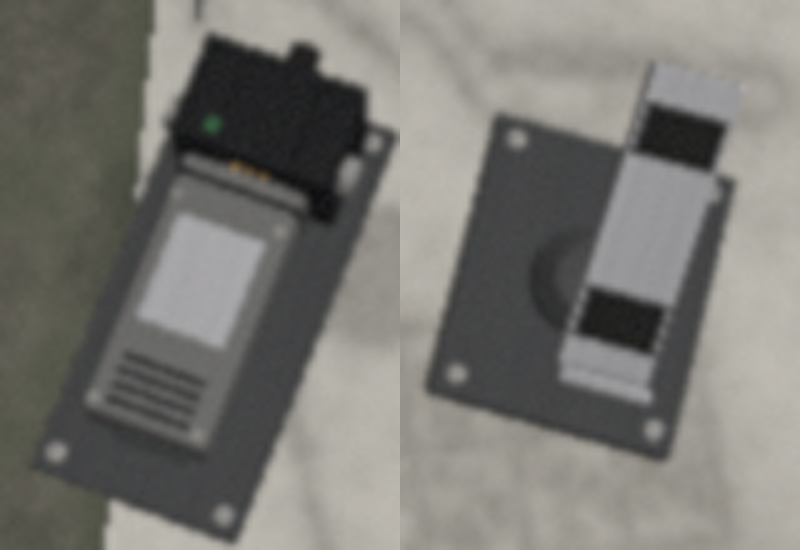

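View pics/sidez.png

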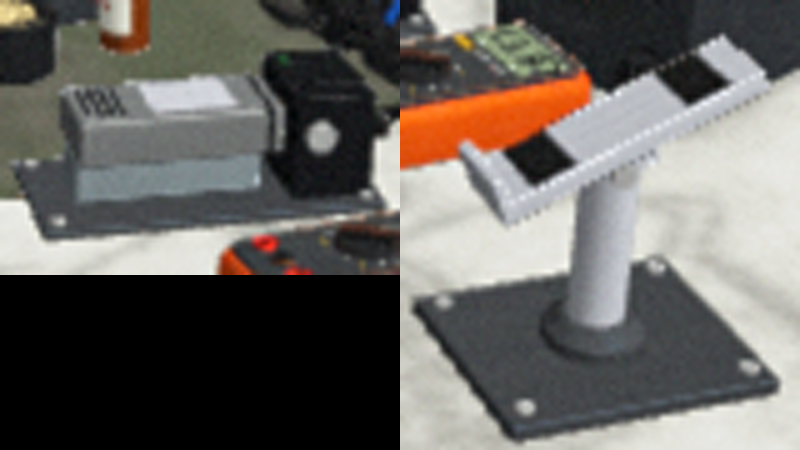

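The crops show the corners clearly: the module's top face spans (88,405)-(300,218) in the top zoom, and the rail's upper end is at (652,65)/(742,90). Next I cast rays from these corners onto known heights and fit 2D rigid poses.

```bash
cat >h.py <<'E'
import numpy as np
def ray(c,u,v,z):
    f=240/np.tan(np.radians(c["vfov"])/2)
    d=c["R"].T@np.array([(u-c["cx"])/f,(v-c["cy"])/f,1]);o=-c["R"].T@c["t"]
    return (o+d*(z-o[2])/d[2])[:2]
def fit(P,Q):
    P,Q=np.array(P)/1000.,np.array(Q);p,q=P.mean(0),Q.mean(0)
    H=(P-p).T@(Q-q);a=np.arctan2(H[0,1]-H[1,0],H[0,0]+H[1,1])
    R=np.array([[np.cos(a),-np.sin(a)],[np.sin(a),np.cos(a)]]);t=q-R@p
    return t,np.degrees(a),(Q-(P@R.T+t))*1000
E
python3 - <<'E'
import pickle;from h import *
d=pickle.load(open("c0.pkl","rb"));np.set_printoptions(precision=2,suppress=True)
off={"td":("top",245,145,0),"tr":("top",420,180,400),"sd":("side",290,215,0),"sr":("side",360,250,400)}
def go(name,L):
    P=[];Q=[]
    for k,u,v,x,y,z in L:
        n,a,b,s=off[k];P.append((x,y));Q.append(ray(d[n],a+(u-s+.5)/5-.5,b+(v+.5)/5-.5,z/1000))
    t,a,r=fit(P,Q);print(name,t.round(4),round(a,2));print(r.tolist() and r)
go("dock top",[("td",35,467,-78,45,6),("td",238,542,-78,-45,6),("td",397,130,108,-45,6),("td",208,36,102,40,64),("td",367,92,102,-40,64)])
go("mod top",[("td",88,405,-55,26,56),("td",208,448,-55,-26,56),("td",300,218,55,-26,56),("td",172,180,55,26,56)])
go("mod side",[("sd",62,92,-55,26,56),("sd",78,125,-55,-26,56),("sd",270,117,55,-26,56),("sd",45,238,-78,-45,6),("sd",12,163,-78,45,6)])
go("rest top",[("tr",496,115,60,50,8),("tr",735,180,60,-50,8),("tr",668,460,-60,-50,8),("tr",428,390,-60,50,8)])
go("rest side",[("sr",415,305,-60,50,8),("sr",518,430,-60,-50,8),("sr",778,380,60,-50,8),("sr",660,258,60,50,8)])
c=np.cos(np.radians(22));s=np.sin(np.radians(22))
def C(k,u,v,x,y,z):return (k,u,v,x*c-z*s,y,110+x*s+z*c)
go("cradle top",[C("tr",652,65,59,17,0),C("tr",742,90,59,-17,0),C("tr",560,380,-61,17,12),C("tr",650,402,-61,-17,12)])
go("cradle side",[C("sr",724,37,59,17,0),C("sr",768,75,59,-17,0),C("sr",463,142,-61,17,12),C("sr",503,210,-61,-17,12)])
E
```

```text
dock top [0.59 0.24] -14.9
[[ 2.08 -2.13]
 [ 2.62  0.65]
 [-0.5   1.51]
 [-3.85 -6.56]
 [-0.34  6.52]]
mod top [0.59 0.24] -14.17
[[ 6.54 -2.83]
 [ 6.87 -0.09]
 [-5.66  1.01]
 [-7.75  1.91]]
mod side [0.59 0.24] -17.92
[[-0.18 -4.2 ]
 [ 3.58  4.17]
 [-8.14  2.88]
 [ 3.73 -2.43]
 [ 1.01 -0.42]]
rest top [ 0.57 -0.1 ] -10.75
[[-1.52 -0.25]
 [-0.87  0.86]
 [ 1.03  0.96]
 [ 1.36 -1.56]]
rest side [ 0.57 -0.11] -9.6
[[ 0.51 -3.19]
 [ 2.47  2.41]
 [-2.11  1.7 ]
 [-0.87 -0.92]]
cradle top [ 0.57 -0.1 ] -10.15
[[-1.4  -0.25]
 [-1.68  0.74]
 [ 1.05 -0.55]
 [ 2.04  0.06]]
cradle side [ 0.57 -0.11] -9.32
[[ 0.04  1.19]
 [-1.46  0.58]
 [ 6.67  7.85]
 [-5.26 -9.62]]
```

```bash
python3 - <<'E'
import pickle,cv2;from h import *
np.set_printoptions(precision=4,suppress=True)
d=pickle.load(open("c0.pkl","rb"))
g=cv2.cvtColor(d["top"]["color"],cv2.COLOR_RGB2GRAY).astype(float);g=cv2.GaussianBlur(g,(1,9),0) if 0 else g
# near desk edge: strongest downward transition around the line
for u in list(range(4,505,25)):
    e=307+(u)*0.104; lo=int(e-10);col=g[lo:lo+22,u-1:u+2].mean(1);k=np.diff(col);print(u,lo+int(np.argmin(k)),int(k.min()),lo+int(np.argmax(k)),int(k.max()))
off={"td":("top",245,145,0),"tr":("top",420,180,400),"sd":("side",290,215,0),"sr":("side",360,250,400)}
def w(k,u,v,z):
    n,a,b,s=off[k];return ray(d[n],a+(u-s+.5)/5-.5,b+(v+.5)/5-.5,z/1000)
for L in [("td",35,467,6),("td",238,542,6),("td",397,130,6),("td",88,405,56),("td",208,448,56),("td",300,218,56),("td",172,180,56),("td",305,205,56),("td",180,155,56),("td",208,36,64),("td",367,92,64),("td",330,215,64),("td",175,125,64),
 ("sd",62,92,56),("sd",78,125,56),("sd",270,117,56),("sd",45,238,6),("sd",12,163,6),("sd",268,78,64),("sd",375,95,64)]:print(L,w(*L))
for n in d:print(n,-d[n]["R"].T@d[n]["t"])
E
```

```text
4 311 -37 305 40
29 314 -34 308 34
54 316 -36 312 42
79 319 -38 316 55
104 321 -37 318 51
129 323 -35 320 45
154 327 -24 324 15
179 328 -38 324 32
204 331 -28 326 39
229 333 -36 329 42
254 336 -34 330 35
279 338 -35 342 22
304 340 -36 342 16
329 343 -29 344 7
354 345 -38 347 16
379 348 -30 352 6
404 350 -37 352 9
429 353 -26 357 9
454 355 -41 359 23
479 358 -45 350 2
504 357 -18 349 21
('td', 35, 467, 6) [0.5299 0.3037]
('td', 238, 542, 6) [0.5073 0.2195]
('td', 397, 130, 6) [0.6839 0.1725]
('td', 88, 405, 56) [0.5469 0.2788]
('td', 208, 448, 56) [0.5345 0.2311]
('td', 300, 218, 56) [0.6286 0.2053]
('td', 172, 180, 56) [0.6393 0.2566]
('td', 305, 205, 56) [0.6341 0.2039]
('td', 180, 155, 56) [0.6497 0.2546]
('td', 208, 36, 64) [0.6966 0.2481]
('td', 367, 92, 64) [0.6795 0.1839]
('td', 330, 215, 64) [0.6286 0.1933]
('td', 175, 125, 64) [0.6592 0.257 ]
('sd', 62, 92, 56) [0.5453 0.2742]
('sd', 78, 125, 56) [0.533  0.2331]
('sd', 270, 117, 56) [0.626  0.1979]
('sd', 45, 238, 6) [0.5055 0.2154]
('sd', 12, 163, 6) [0.5304 0.3031]
('sd', 268, 78, 64) [0.642  0.2261]
('sd', 375, 95, 64) [0.6798 0.1823]
top [0.3376 0.1408 1.0815]
side [ 0.004  -0.7568  0.5588]
```

```bash
cat >>h.py <<'E'
from scipy.spatial.transform import Rotation as Ro
def toolR(yaw,pitch=0): # module yaw/pitch(deg) -> tool rotation
    return Ro.from_euler("ZYX",[yaw,-pitch,0],degrees=True)*Ro.from_euler("y",180,degrees=True)
def delta(p,q,P,R):
    r=Ro.from_quat(q); return (r.inv().apply(np.array(P)-p)*100).round(2),(r.inv()*R).as_rotvec().round(4)
def now(P,R):
    from rig import robot
    o=robot.get_obs();print("t",o["time"],o["position"].round(4),o["ft_force"].round(2),o["grip_width"],o["grip_force"])
    print("delta",delta(o["position"],o["tool_rot"],P,R))
E
python3 - <<'E'
import pickle;from h import *
np.set_printoptions(precision=4,suppress=True)
d=pickle.load(open("c0.pkl","rb"))
off={"tr":("top",420,180,400),"sr":("side",360,250,400)}
def go(name,L):
    P=[];Q=[]
    for k,u,v,x,y,z in L:
        n,a,b,s=off[k];P.append((x,y));Q.append(ray(d[n],a+(u-s+.5)/5-.5,b+(v+.5)/5-.5,z/1000))
    t,a,r=fit(P,Q);print(name,"%.4f %.4f %.2f"%(*t,a),r.round(1).tolist())
    return Q
go("rest top",[("tr",496,115,60,50,8),("tr",735,180,60,-50,8),("tr",668,460,-60,-50,8),("tr",428,390,-60,50,8)])
go("rest side",[("sr",415,305,-60,50,8),("sr",518,436,-60,-50,8),("sr",778,380,60,-50,8),("sr",660,258,60,50,8)])
c=np.cos(np.radians(22));s=np.sin(np.radians(22))
def C(k,u,v,x,y,z):return (k,u,v,x*c-z*s,y,110+x*s+z*c)
go("cradle top",[C("tr",652,65,59,17,0),C("tr",742,90,59,-17,0),C("tr",560,380,-61,17,12),C("tr",650,402,-61,-17,12)])
go("cradle side",[C("sr",724,37,59,17,0),C("sr",768,75,59,-17,0)])
now([.593,.241,.12],toolR(-15));now([.593,.241,.024],toolR(-15))
E
```

```text
rest top 0.5708 -0.1029 -10.75 [[-1.5, -0.3], [-0.9, 0.9], [1.0, 1.0], [1.4, -1.6]]
rest side 0.5706 -0.1066 -9.31 [[1.4, -2.1], [0.5, 0.3], [-1.8, 2.2], [-0.1, -0.5]]
cradle top 0.5713 -0.1031 -10.15 [[-1.4, -0.3], [-1.7, 0.7], [1.0, -0.6], [2.0, 0.1]]
cradle side 0.5710 -0.1062 -11.58 [[0.1, 0.4], [-0.1, -0.4]]
t 0.1 [0.1633 0.6026 0.2217] [-0.48  0.2  -0.88] 0.08686548634498874 0.0
delta (array([-50.94, -23.64,  10.2 ]), array([-0.0019, -0.0003, -0.003 ]))
t 0.1 [0.1633 0.6026 0.2217] [-0.48  0.2  -0.88] 0.08686548634498874 0.0
delta (array([-50.94, -23.62,  19.8 ]), array([-0.0019, -0.0003, -0.003 ]))
```

Request:
play_rows:
  gripper: [-1,-1,-1,-1,-1,-1,-1,-1,-1,-1,-1,-1]
  delta_pos:
    - [-5,-2.3,0]
    - [-10,-4.6,0]
    - [-15,-7,0]
    - [-20,-9.3,0]
    - [-25.5,-11.8,0]
    - [-31,-14.4,0]
    - [-36,-16.7,1]
    - [-41,-19,3]
    - [-46,-21.4,5]
    - [-50.9,-23.6,7]
    - [-50.9,-23.6,10]
    - [-50.9,-23.6,10]
  turn:
    - [0,0,0]
    - [0,0,0]
    - [0,0,0]
    - [0,0,0]
    - [0,0,0]
    - [0,0,0]
    - [0,0,0]
    - [0,0,0]
    - [0,0,0]
    - [0,0,0]
    - [0,0,0]
    - [0,0,0]

```text
time: 1.6
position: [0.5909, 0.2409, 0.1195]
tool_rot: [0.133, 0.991, -0.001, -0.004]
ft_force: [-1.0, 0.4, -0.3]
grip_width: 0.0869
grip_force: 0.0
```

```bash
python3 - <<'E'
from h import *;from rig import robot;import cv2
now([.593,.241,.024],toolR(-15))
a=robot.camera("top")["color"];b=robot.camera("side")["color"]
f=lambda im,x,y,w,h,k:cv2.resize(im[y:y+h,x:x+w,::-1],(w*k,h*k),interpolation=cv2.INTER_CUBIC)
cv2.imwrite("pics/g1.png",np.hstack([f(a,235,140,100,120,4),f(b,280,160,100,120,4)]))
E
```

```text
t 1.6 [0.5909 0.2409 0.1195] [-1.    0.39 -0.27] 0.08685449629578612 0.0
delta (array([-0.27,  0.1 ,  9.55]), array([-0.0034, -0.0068, -0.0045]))
```

View pics/g1.png

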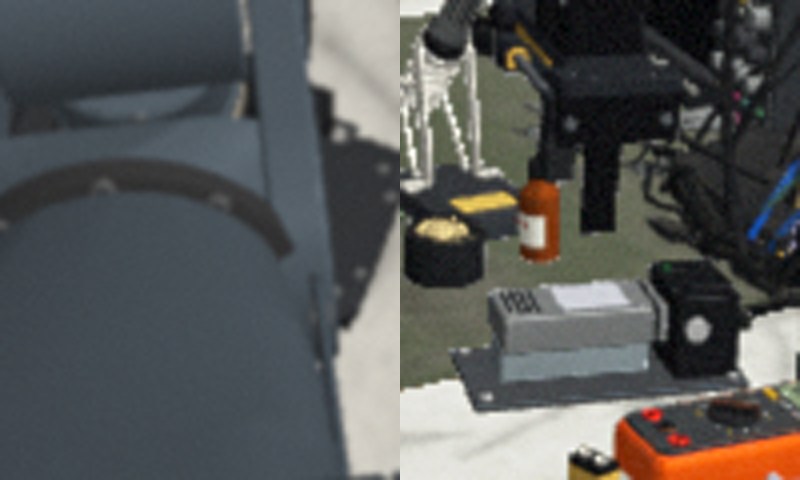

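The arm hides the dock in the top view. The side view shows the near finger at about (600,190), roughly centred over the module, so I'll descend.

Request:
play_rows:
  gripper: [-1,-1,-1,-1,-1,-1,-1]
  delta_pos:
    - [-0.15,0.05,2]
    - [-0.3,0.1,4]
    - [-0.3,0.1,6]
    - [-0.3,0.1,7.5]
    - [-0.3,0.1,8.7]
    - [-0.3,0.1,9.5]
    - [-0.3,0.1,9.5]
  turn:
    - [0,0,-0.004]
    - [0,0,-0.004]
    - [0,0,-0.004]
    - [0,0,-0.004]
    - [0,0,-0.004]
    - [0,0,-0.004]
    - [0,0,-0.004]

```text
time: 2.58
position: [0.5959, 0.2423, 0.0269]
tool_rot: [0.13, 0.992, -0.0, -0.0]
ft_force: [-0.1, -0.1, -0.4]
grip_width: 0.0871
grip_force: 0.0
```

Request:
play_rows:
  gripper: [0.3,0.3,0.3,0.3,0.3,0.3,0.3,0.3]
  delta_pos:
    - [0,0,0]
    - [0,0,0]
    - [0,0,0]
    - [0,0,0]
    - [0,0,0]
    - [0,0,0]
    - [0,0,0]
    - [0,0,0]
  turn:
    - [0,0,0]
    - [0,0,0]
    - [0,0,0]
    - [0,0,0]
    - [0,0,0]
    - [0,0,0]
    - [0,0,0]
    - [0,0,0]
  squeeze: 5

```text
time: 3.58
position: [0.5963, 0.2424, 0.0277]
tool_rot: [0.13, 0.992, 0.0, 0.0]
ft_force: [-0.6, 0.8, 2.5]
grip_width: 0.0521
grip_force: 5.0
```

```bash
python3 - <<'E'
from h import *;from rig import robot
now([.593,.241,.024],toolR(-15));print(robot.get_obs()["moment"])
E
```

```text
t 3.575 [0.5963 0.2424 0.0277] [-0.58  0.84  2.45] 0.05206940339017304 4.988570444402285
delta (array([ 0.28, -0.22,  0.37]), array([0.0001, 0.0002, 0.0011]))
[-0.06827168  0.10976395 -0.00895483]
```

Request:
play_rows:
  gripper: [0.3,0.3,0.3,0.3,0.3,0.3,0.3,0.3,0.3,0.3,0.3,0.3]
  delta_pos:
    - [0,0,0]
    - [0,0,0]
    - [0,0,0]
    - [0.3,0,0]
    - [0.7,0,0]
    - [1.2,0,0]
    - [1.8,0,0]
    - [2.4,0,0]
    - [3.0,0,0]
    - [3.6,0,0]
    - [4.2,0,0]
    - [4.2,0,0]
  turn:
    - [0,0,0]
    - [0,0,0]
    - [0,0,0]
    - [0,0,0]
    - [0,0,0]
    - [0,0,0]
    - [0,0,0]
    - [0,0,0]
    - [0,0,0]
    - [0,0,0]
    - [0,0,0]
    - [0,0,0]
  squeeze: 45

```text
time: 5.08
position: [0.5545, 0.2537, 0.0278]
tool_rot: [0.13, 0.992, 0.0, -0.001]
ft_force: [0.0, 0.8, 5.4]
grip_width: 0.0517
grip_force: 45.0
```

```bash
python3 - <<'E'
from h import *;from rig import robot;import cv2
now([.593,.241,.024],toolR(-15))
b=robot.camera("side")["color"]
cv2.imwrite("pics/g2.png",cv2.resize(b[180:290,270:400,::-1],None,fx=5,fy=5,interpolation=cv2.INTER_CUBIC))
E
```

```text
t 5.075 [0.5545 0.2537 0.0278] [0.04 0.84 5.35] 0.05169658630706605 44.96663301251829
delta (array([-4.04, -0.24,  0.37]), array([-0.    , -0.0013,  0.0013]))
```

View pics/g2.png

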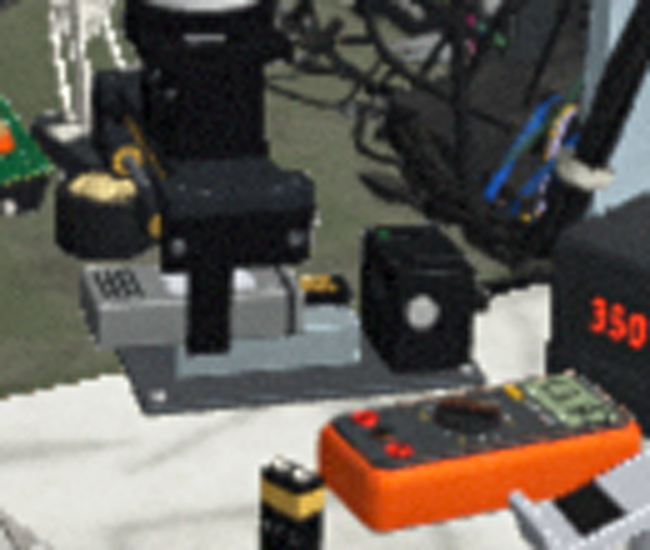

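The module is out: its tongue shows at (325,285), clear of the block. Next I'll lift it and move it over the rest.

Request:
play_rows:
  gripper: [0.3,0.3,0.3,0.3,0.3,0.3]
  delta_pos:
    - [0,0,-1.5]
    - [0,0,-5]
    - [0,0,-10]
    - [0,0,-15]
    - [0,0,-18]
    - [0,0,-18]
  turn:
    - [0,0,0]
    - [0,0,0]
    - [0,0,0]
    - [0,0,0]
    - [0,0,0]
    - [0,0,0]

```text
time: 5.88
position: [0.556, 0.2535, 0.2097]
tool_rot: [0.13, 0.992, 0.001, 0.001]
ft_force: [-0.0, 0.2, -3.8]
grip_width: 0.0517
grip_force: 45.0
```

```bash
cat >>h.py <<'E'
def target(dx,dy,dz,yaw=-10.4,off=(2.8,0,-2.2),c=(.571,-.1045,.110)):
    # module pose = cradle pose shifted (mm) in cradle axes
    Rm=Ro.from_euler("ZY",[yaw,-22],degrees=True)
    return np.array(c)+Rm.apply((np.array([dx,dy,dz])+off)/1000.)
E
python3 - <<'E'
from h import *
now(target(10,0,70),toolR(-10.4,22))
E
```

```text
t 5.875 [0.556  0.2535 0.2097] [-0.04  0.16 -3.78] 0.05171071010289667 44.97071720659733
delta (array([ -9.32, -34.32,   3.17]), array([-0.0136, -0.3809, -0.0785]))
```

Request:
play_rows:
  gripper: [0.3,0.3,0.3,0.3,0.3,0.3,0.3,0.3,0.3,0.3,0.3,0.3]
  delta_pos:
    - [-0.8,-3,-1]
    - [-1.8,-6.5,-1]
    - [-2.9,-10.5,-1]
    - [-3.9,-14.5,-1]
    - [-5,-18.5,-1]
    - [-6.1,-22.5,-1]
    - [-7.2,-26.5,-0.5]
    - [-8.2,-30,0.5]
    - [-8.9,-32.8,2]
    - [-9.3,-34.3,3.2]
    - [-9.3,-34.3,3.2]
    - [-9.3,-34.3,3.2]
  turn:
    - [0,0,0]
    - [0,0,0]
    - [-0.002,-0.05,-0.01]
    - [-0.003,-0.1,-0.02]
    - [-0.005,-0.15,-0.03]
    - [-0.007,-0.2,-0.04]
    - [-0.009,-0.25,-0.05]
    - [-0.011,-0.31,-0.065]
    - [-0.0125,-0.35,-0.072]
    - [-0.0136,-0.381,-0.0785]
    - [-0.0136,-0.381,-0.0785]
    - [-0.0136,-0.381,-0.0785]

```text
time: 7.38
position: [0.5562, -0.1013, 0.1746]
tool_rot: [0.089, 0.978, -0.017, 0.187]
ft_force: [-0.0, 0.1, -2.7]
grip_width: 0.052
grip_force: 45.0
```

```bash
python3 - <<'E'
from h import *;from rig import robot;import cv2,pickle
now(target(10,0,70),toolR(-10.4,22));now(target(5,0,25),toolR(-10.4,22))
d={n:robot.camera(n) for n in("top","side")};pickle.dump(d,open("c1.pkl","wb"))
a,b=d["top"]["color"],d["side"]["color"]
f=lambda im,x,y,w,h,k:cv2.resize(im[y:y+h,x:x+w,::-1],(w*k,h*k),interpolation=cv2.INTER_CUBIC)
cv2.imwrite("pics/g3.png",np.hstack([f(a,410,160,100,130,4),f(b,340,200,100,130,4)]))
E
```

```text
t 7.375 [ 0.5562 -0.1013  0.1746] [-0.03  0.11 -2.68] 0.05203023735688119 44.97096944600344
delta (array([-0.26, -0.05, -0.23]), array([-0.0005, -0.006 ,  0.0002]))
t 7.375 [ 0.5562 -0.1013  0.1746] [-0.03  0.11 -2.68] 0.05203023735688119 44.97096944600344
delta (array([ 0.21, -0.04,  4.28]), array([-0.0005, -0.006 ,  0.0002]))
```

View pics/g3.png

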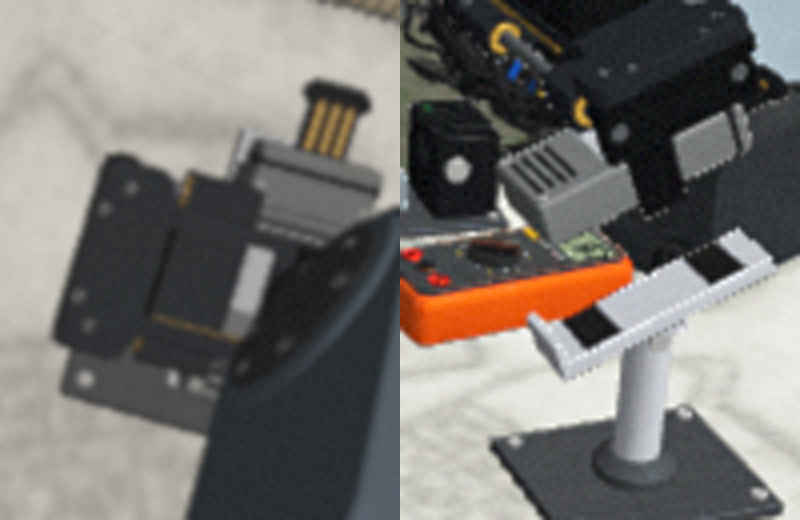

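The top half shows the tongue tip near (340,85) and the module's upper corners at (258,140) and (382,178). The side half shows the module's lower end at (500,160)-(553,237), above and parallel to the rail. I'll use the held module's predicted pixels to check the camera bias.

```bash
python3 - <<'E'
from h import *;from rig import robot;import pickle
d=pickle.load(open("c1.pkl","rb"));o=robot.get_obs()
Rt=Ro.from_quat(o["tool_rot"]);Rm=Rt*Ro.from_euler("y",-180,degrees=True)
org=o["position"]-Rm.apply(np.array([2.8,0,-2.2])/1000)
def px(c,X):
    f=240/np.tan(np.radians(c["vfov"])/2);q=c["R"]@X+c["t"];return np.array([f*q[0]/q[2]+c["cx"],f*q[1]/q[2]+c["cy"]])
def z(n,p):
    x,y,s=(410,160,0) if n=="top" else(340,200,400);return (p-[x,y])*4+1.5+[s,0]
print("module frame predicted zoom px (compare with picture)")
for n,L in {"top":[(84,10,17),(84,-10,17),(55,26,26),(55,-26,26)],"side":[(-55,26,26),(-55,-26,26),(-55,-26,0),(-55,26,0),(55,-26,26),(55,-26,0)]}.items():
    for p in L:print(n,p,z(n,px(d[n],org+Rm.apply(np.array(p)/1000))).round(0))
Rc=Ro.from_euler("ZY",[-10.4,-22],degrees=True)
print("cradle predicted")
for n in d:
    for p in [(59,17,0),(59,-17,0),(-61,17,12),(-61,-17,12),(-61,-17,-10),(59,-17,-10)]:print(n,p,z(n,px(d[n],np.array([.571,-.1045,.11])+Rc.apply(np.array(p)/1000))).round(0))
import cv2
a,b=d["top"]["color"],d["side"]["color"]
f=lambda im,x,y,w,h,k:cv2.resize(im[y:y+h,x:x+w,::-1],(w*k,h*k),interpolation=cv2.INTER_CUBIC)
cv2.imwrite("pics/g4.png",np.hstack([f(a,460,172,50,50,8),f(b,460-100,225,50,50,8)]))
E
```

```text
module frame predicted zoom px (compare with picture)
top (84, 10, 17) [318.  74.]
top (84, -10, 17) [366.  87.]
top (55, 26, 26) [262. 135.]
top (55, -26, 26) [388. 168.]
side (-55, 26, 26) [492. 163.]
side (-55, -26, 26) [538. 208.]
side (-55, -26, 0) [553. 253.]
side (-55, 26, 0) [507. 206.]
side (55, -26, 26) [745. 102.]
side (55, -26, 0) [757. 147.]
cradle predicted
top (59, 17, 0) [245. 130.]
top (59, -17, 0) [319. 150.]
top (-61, 17, 12) [169. 387.]
top (-61, -17, 12) [242. 407.]
top (-61, -17, -10) [235. 396.]
top (59, -17, -10) [315. 147.]
side (59, 17, 0) [736. 228.]
side (59, -17, 0) [771. 257.]
side (-61, 17, 12) [522. 318.]
side (-61, -17, 12) [551. 351.]
side (-61, -17, -10) [564. 385.]
side (59, -17, -10) [775. 273.]
```

View pics/g4.png

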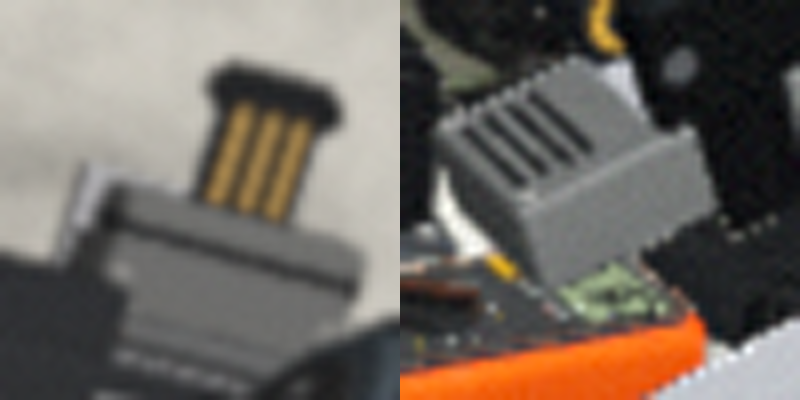

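Request:
play_rows:
  gripper: [0.3,0.3,0.3,0.3,0.3,0.3,0.3,0.3,0.3]
  delta_pos:
    - [0.1,-0.05,1]
    - [0.1,-0.05,2]
    - [0.1,-0.05,3]
    - [0.1,-0.05,4]
    - [0.1,-0.05,5]
    - [0.1,-0.05,5.6]
    - [0.1,-0.05,6]
    - [0.1,-0.05,6]
    - [0.1,-0.05,6]
  turn:
    - [0,-0.006,0]
    - [0,-0.006,0]
    - [0,-0.006,0]
    - [0,-0.006,0]
    - [0,-0.006,0]
    - [0,-0.006,0]
    - [0,-0.006,0]
    - [0,-0.006,0]
    - [0,-0.006,0]

```text
time: 8.6
position: [0.578, -0.1066, 0.1197]
tool_rot: [0.089, 0.977, -0.018, 0.192]
ft_force: [0.3, 0.2, -2.1]
grip_width: 0.0514
grip_force: 45.0
```

```bash
python3 - <<'E'
from h import *;from rig import robot;import cv2,pickle
now(target(0,0,0),toolR(-10.4,22))
b=robot.camera("side")["color"]
a=robot.camera("top")["color"]
f=lambda im,x,y,w,h,k:cv2.resize(im[y:y+h,x:x+w,::-1],(w*k,h*k),interpolation=cv2.INTER_CUBIC)
cv2.imwrite("pics/g5.png",np.hstack([f(a,450,172,50,75,8),f(b,365,240,50,75,8)]))
E
```

```text
t 8.6 [ 0.578  -0.1066  0.1197] [ 0.29  0.17 -2.15] 0.0514054839519964 44.970713183283806
delta (array([0.76, 0.09, 0.85]), array([-0.0015,  0.0036,  0.0005]))
```

View pics/g5.png

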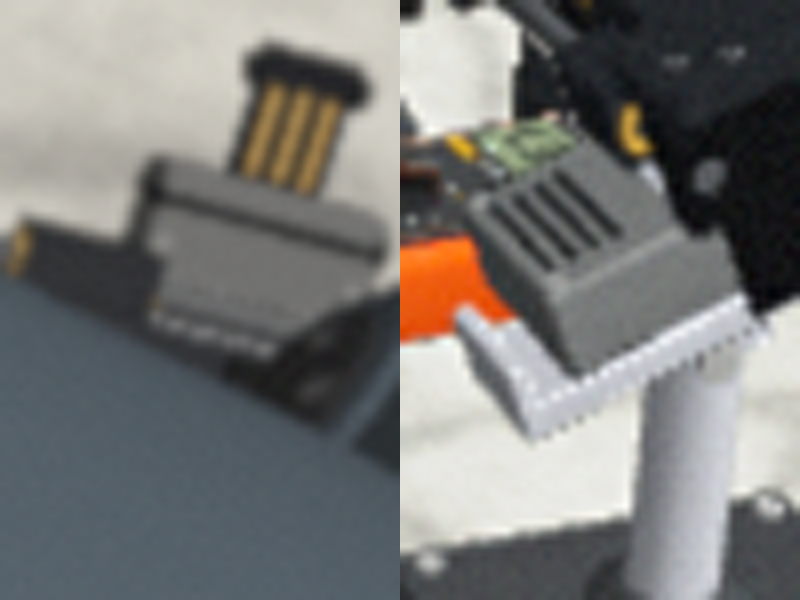

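The side half shows the module's lower end at (470,200)-(575,370), parallel to the rail and clear of the lip at (460,310)-(530,430). Next I'll lower it to about 3 mm above the slope and creep toward the lip.

Request:
play_rows:
  gripper: [0.3,0.3,0.3,0.3,0.3,0.3,0.3,0.3,0.3,0.3]
  delta_pos:
    - [0,0.04,0.2]
    - [0,0.08,0.4]
    - [0,0.08,0.5]
    - [0,0.08,0.55]
    - [0.1,0.08,0.55]
    - [0.2,0.08,0.55]
    - [0.3,0.08,0.55]
    - [0.4,0.08,0.55]
    - [0.4,0.08,0.55]
    - [0.4,0.08,0.55]
  turn:
    - [0,0.003,0]
    - [0,0.003,0]
    - [0,0.003,0]
    - [0,0.003,0]
    - [0,0.003,0]
    - [0,0.003,0]
    - [0,0.003,0]
    - [0,0.003,0]
    - [0,0.003,0]
    - [0,0.003,0]

```text
time: 9.95
position: [0.5766, -0.1056, 0.1129]
tool_rot: [0.089, 0.978, -0.018, 0.19]
ft_force: [0.5, -0.2, -2.1]
grip_width: 0.0514
grip_force: 45.0
```

```bash
python3 - <<'E'
from h import *;from rig import robot
now(target(0,0,0),toolR(-10.4,22));o=robot.get_obs();print(Ro.from_quat(o["tool_rot"]).inv().apply(o["ft_force"]))
E
```

```text
t 9.95 [ 0.5766 -0.1056  0.1129] [ 0.49 -0.18 -2.09] 0.05144451020574333 44.9708429351449
delta (array([0.35, 0.01, 0.28]), array([-0.0015,  0.0003,  0.0005]))
[ 0.30578123 -0.08807121  2.13285986]
```

Request:
play_rows:
  gripper: [0.3,0.3,0.3,0.3]
  delta_pos:
    - [0.1,0,0]
    - [0.2,0,0]
    - [0.25,0,0]
    - [0.25,0,0]
  turn:
    - [0,0,0]
    - [0,0,0]
    - [0,0,0]
    - [0,0,0]

```text
time: 10.45
position: [0.5746, -0.1052, 0.1121]
tool_rot: [0.089, 0.977, -0.018, 0.19]
ft_force: [1.4, 0.2, -1.8]
grip_width: 0.0518
grip_force: 45.0
```

```bash
cat >s.py <<'E'
from h import *;from rig import robot
now(target(0,0,0),toolR(-10.4,22));o=robot.get_obs();print(Ro.from_quat(o["tool_rot"]).inv().apply(o["ft_force"]).round(2),o["moment"].round(3))
E
python3 s.py
```

```text
t 10.45 [ 0.5746 -0.1052  0.1121] [ 1.38  0.19 -1.83] 0.05175469384025319 44.97538377530873
delta (array([0.14, 0.01, 0.28]), array([-0.0016,  0.001 ,  0.0003]))
[-0.54  0.44  2.19] [ 0.198  0.212 -0.037]
```

Request:
play_rows:
  gripper: [0.3,0.3,0.3]
  delta_pos:
    - [0.1,0,0]
    - [0.15,0,0]
    - [0.15,0,0]
  turn:
    - [0,0,0]
    - [0,0,0]
    - [0,0,0]

```text
time: 10.82
position: [0.5744, -0.1054, 0.1123]
tool_rot: [0.089, 0.977, -0.019, 0.192]
ft_force: [4.9, 2.0, -0.6]
grip_width: 0.0518
grip_force: 45.0
```

```bash
python3 s.py
```

```text
t 10.825 [ 0.5744 -0.1054  0.1123] [ 4.93  2.01 -0.61] 0.051772190132867074 44.993566079065204
delta (array([0.13, 0.03, 0.3 ]), array([-0.0023,  0.0037, -0.0001]))
[-3.92  2.87  2.26] [ 0.354 -0.532 -0.026]
```

Request:
play_rows:
  gripper: [0.3,0.3,0.3,0.3,0.3]
  delta_pos:
    - [-0.12,0,0]
    - [-0.12,0,0.1]
    - [-0.12,0,0.2]
    - [-0.12,0,0.25]
    - [-0.12,0,0.25]
  turn:
    - [0,0,0]
    - [0,0,0]
    - [0,0,0]
    - [0,0,0]
    - [0,0,0]

```text
time: 11.45
position: [0.5754, -0.1057, 0.1098]
tool_rot: [0.089, 0.977, -0.018, 0.191]
ft_force: [3.8, -1.7, 1.1]
grip_width: 0.0517
grip_force: 45.0
```

```bash
python3 s.py
```

```text
t 11.45 [ 0.5754 -0.1057  0.1098] [ 3.79 -1.72  1.06] 0.051703694609553624 44.97414565645158
delta (array([0.14, 0.04, 0.03]), array([-0.0021,  0.0016,  0.0005]))
[-4.14 -1.01  0.54] [-0.067 -0.325 -0.092]
```

Request:
play_rows:
  gripper: [0.3,0.3,0.3,0.3]
  delta_pos:
    - [-0.05,0,0.05]
    - [-0.05,0,0.1]
    - [-0.05,0,0.1]
    - [-0.05,0,0.1]
  turn:
    - [0,0,0]
    - [0,0,0]
    - [0,0,0]
    - [0,0,0]

```text
time: 11.95
position: [0.5758, -0.1055, 0.1088]
tool_rot: [0.089, 0.978, -0.018, 0.19]
ft_force: [2.9, -1.6, 0.8]
grip_width: 0.0514
grip_force: 45.0
```

```bash
python3 s.py
```

```text
t 11.95 [ 0.5758 -0.1055  0.1088] [ 2.89 -1.58  0.81] 0.0513589114559579 44.97266451828182
delta (array([ 0.13,  0.01, -0.07]), array([-0.0016,  0.0005,  0.0005]))
[-3.2  -1.03  0.42] [-0.135 -0.263 -0.12 ]
```

Request:
play_rows:
  gripper: [0.3,0.3,0.3,0.3]
  delta_pos:
    - [0,0,0.05]
    - [0,0,0.1]
    - [0,0,0.15]
    - [0,0,0.15]
  turn:
    - [0,0,0]
    - [0,0,0]
    - [0,0,0]
    - [0,0,0]

```text
time: 12.45
position: [0.576, -0.1055, 0.1085]
tool_rot: [0.089, 0.977, -0.018, 0.191]
ft_force: [-0.4, -0.5, 9.7]
grip_width: 0.0517
grip_force: 45.0
```

```bash
python3 s.py;python3 - <<'E'
from rig import robot;import cv2,numpy as np
b=robot.camera("side")["color"]
cv2.imwrite("pics/g6.png",cv2.resize(b[225:315,360:450,::-1],None,fx=6,fy=6,interpolation=cv2.INTER_CUBIC))
E
```

```text
t 12.45 [ 0.576  -0.1055  0.1085] [-0.43 -0.46  9.72] 0.05173483082592939 44.98011843301356
delta (array([ 0.13,  0.  , -0.11]), array([-0.0017,  0.0013,  0.0005]))
[-3.34 -0.55 -9.14] [-0.27  -0.12  -0.206]
```

View pics/g6.png

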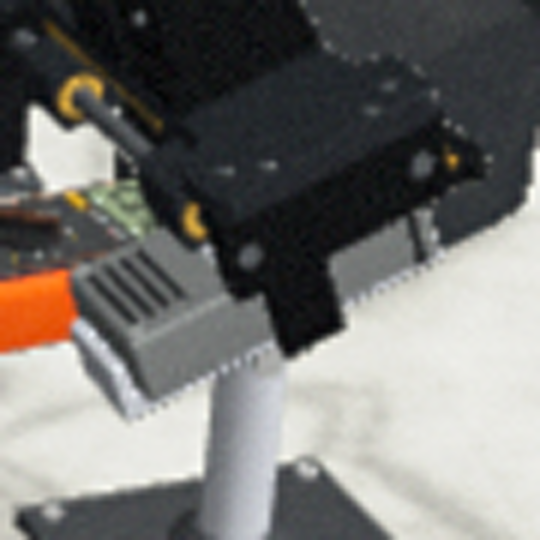

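The side view shows the module flat on the rail with its lower end against the lip at (75,330)-(140,405). I'll ease off the pressure, release gently, and retreat along the tool axis.

Request:
play_rows:
  gripper: [0.3,0.3,0.3,0.3]
  delta_pos:
    - [-0.02,0,-0.05]
    - [-0.02,0,-0.07]
    - [-0.02,0,-0.07]
    - [-0.02,0,-0.07]
  turn:
    - [0,0,0]
    - [0,0,0]
    - [0,0,0]
    - [0,0,0]
  squeeze: 8

```text
time: 13.0
position: [0.576, -0.1055, 0.1084]
tool_rot: [0.089, 0.978, -0.018, 0.19]
ft_force: [0.4, -0.9, 6.9]
grip_width: 0.0516
grip_force: 8.0
```

Request:
play_rows:
  gripper: [0,-0.2,-0.4,-0.6,-0.6,-0.6]
  delta_pos:
    - [0,0,0]
    - [0,0,0]
    - [0,0,0]
    - [0,0,0]
    - [0,0,0]
    - [0,0,0]
  turn:
    - [0,0,0]
    - [0,0,0]
    - [0,0,0]
    - [0,0,0]
    - [0,0,0]
    - [0,0,0]

```text
time: 13.75
position: [0.5757, -0.1052, 0.1077]
tool_rot: [0.089, 0.978, -0.018, 0.189]
ft_force: [0.9, 0.1, 0.4]
grip_width: 0.0691
grip_force: 0.0
```

```bash
python3 s.py
```

```text
t 13.75 [ 0.5757 -0.1052  0.1077] [0.86 0.09 0.36] 0.06908089482370211 0.0
delta (array([ 0.08, -0.02, -0.17]), array([-0.001 , -0.0011,  0.0005]))
[-0.9   0.24 -0.02] [ 0.069  0.259 -0.001]
```

Released. I'll retreat along tool -z, then move away sideways to clear the view.

Request:
play_rows:
  gripper: [-0.6,-0.6,-0.6,-0.6,-0.6,-0.6,-0.6,-0.6,-0.6,-0.6,-0.6]
  delta_pos:
    - [0,0,-1]
    - [0,0,-2.5]
    - [0,0,-4.5]
    - [0,0,-7]
    - [0,0,-10]
    - [0,3,-12]
    - [0,8,-12]
    - [0,14,-12]
    - [0,20,-12]
    - [0,25,-12]
    - [0,25,-12]
  turn:
    - [0,0,0]
    - [0,0,0]
    - [0,0,0]
    - [0,0,0]
    - [0,0,0]
    - [0,0,0]
    - [0,0,0]
    - [0,0,0]
    - [0,0,0]
    - [0,0,0]
    - [0,0,0]

```text
time: 15.12
position: [0.5773, 0.1521, 0.2204]
tool_rot: [0.086, 0.978, -0.017, 0.191]
ft_force: [-0.4, -0.7, 0.5]
grip_width: 0.0699
grip_force: 0.0
```

```bash
python3 - <<'E'
from rig import robot;import cv2,numpy as np
d={n:robot.camera(n) for n in("top","side")};a,b=d["top"]["color"],d["side"]["color"]
f=lambda im,x,y,w,h,k:cv2.resize(im[y:y+h,x:x+w,::-1],(w*k,h*k),interpolation=cv2.INTER_CUBIC)
cv2.imwrite("pics/g7.png",np.hstack([f(a,420,170,80,110,5),f(b,360,240,80,110,5)]))
import pickle;pickle.dump(d,open("c2.pkl","wb"));print(robot.get_obs()["position"])
E
```

```text
[0.57642174 0.14892781 0.21962128]
```

View pics/g7.png

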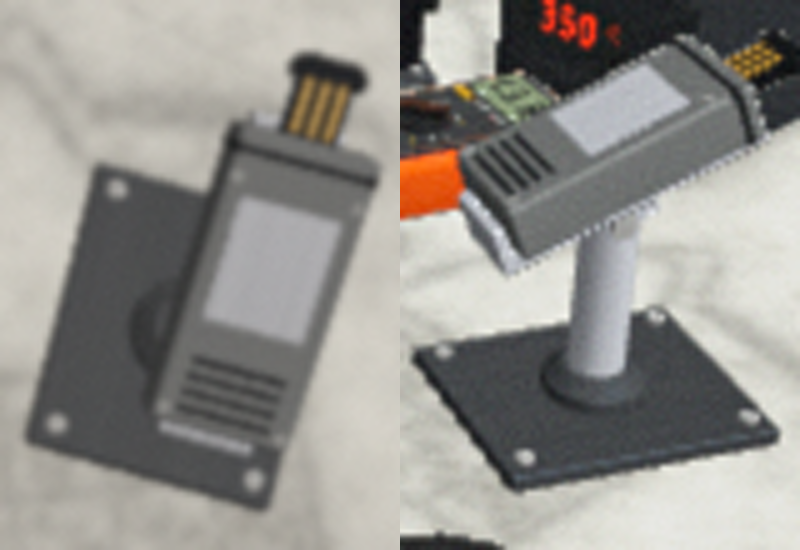

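The module lies on the rail: top-face lower corners at (155,412)/(285,445), upper corners at (237,122)/(382,172), and the lip showing from (160,427) to (252,450). I'll check its centring and alignment numerically.

```bash
python3 - <<'E'
import pickle;from h import *
d=pickle.load(open("c2.pkl","rb"));c=np.cos(np.radians(22));s=np.sin(np.radians(22))
def go(name,L,cam,x0,y0,s0):
    P=[];Q=[]
    for u,v,x,y,z in L:
        P.append((x*c-z*s,y));Q.append(ray(d[cam],x0+(u-s0+.5)/5-.5,y0+(v+.5)/5-.5,(110+x*s+z*c)/1000))
    t,a,r=fit(P,Q);print(name,"%.4f %.4f %.2f"%(*t,a),r.round(1).tolist());return t
def lat(a,b):
    e=np.radians(-10.4);print("lateral offset mm",(b-a)@[-np.sin(e),np.cos(e)]*1000,"along",(b-a)@[np.cos(e),np.sin(e)]*1000)
m=go("module top",[(155,412,-55,26,26),(285,445,-55,-26,26),(237,122,55,26,26),(382,172,55,-26,26)],"top",420,170,0)
cr=go("cradle top",[(652-400,65+50,59,17,0),(742-400,90+50,59,-17,0),(160,430,-61,17,12),(252,453,-61,-17,12)],"top",420,170,0);lat(cr,m)
m=go("module side",[(463,152,-55,26,26),(512,205,-55,-26,26),(680,35,55,26,26),(757,100,55,-26,26)],"side",360,240,400)
cr=go("cradle side",[(724,37+50,59,17,0),(768,75+50,59,-17,0),(463,192,-61,17,12),(500,258,-61,-17,12)],"side",360,240,400);lat(cr,m)
E
```

```text
module top 0.5721 -0.1043 -10.52 [[1.6, -3.0], [3.6, 1.3], [-0.7, 0.8], [-4.5, 0.8]]
cradle top 0.5712 -0.1033 -9.98 [[-1.3, -0.2], [-1.7, 0.8], [1.2, -0.2], [1.8, -0.3]]
lateral offset mm -0.8801229295984186 along 1.1302943171276252
module side 0.5709 -0.1086 -16.17 [[2.7, -3.2], [8.8, 2.4], [-7.1, 5.1], [-4.5, -4.2]]
cradle side 0.5713 -0.1088 -9.73 [[0.0, 1.2], [-1.2, 0.5], [6.5, 7.0], [-5.3, -8.7]]
lateral offset mm 0.11078939888651938 along -0.3895745455431836
```

Both views agree the module is centred within about 1 mm, in line with the rail within 0.5°, and seated. Nothing on the rest is being touched, so I'm handing in.

```bash
python3 -c "
from rig import robot
print(robot.hand_in())"
```

```text
the job is handed in; nothing more can be done
None
```

I pulled the module from its dock and laid it on the inspection rest: plate up, plug end uppermost, blunt end at the lip, centred to about 1 mm by my camera check. I handed the job in at about 15 s and it returned no verdict.

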